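# Turn the strip-down row round for reassembly

### The arm

A 6-joint arm with a two-finger parallel gripper is mounted at the origin on a cart in front of the work surface, level with it; the furniture and walls round the work are solid. World frame = base frame: x ahead of the robot, y to its left, z up, the work surface at z = 0. Lengths are in m, angles in rad, forces in N, time in s.
With the tool pointing down it reaches from about 0.25 to 0.725 m from the base axis. Payload 4 kg.
Tool frame: the origin (TCP) lies midway between the tips of the shut fingers; the grasp point (between the pads) lies 19 mm behind it; z points along the fingers, y is the line along which they close (so a half turn about z gives the same grasp; the last joint's range is limited). The gripper opens to 85 mm and grips with 20 to 120 N. Pads are 22 mm wide; open, the fingers measure 114 mm over their backs; the gripper's body (76 mm by 85 mm) begins 54 mm behind the grasp point. The pads swing forward as they close: fully open they stand 13 mm farther back than shut.
Start: joints at [1.34, 0.241, 0.005, 1.335, 0, 1.571], TCP at [0.114, 0.487, 0.231] pointing down, gripper open.
Joint ranges: [-2.72, 2.72], [-1.05, 1.87], [-1.09, 1.28], [-1.99, 2.15], [-1.42, 1.44], [-3.14, 3.14]. Speed limits (rad/s): [2.79, 2.79, 3.14, 3.14, 3.14, 3.14].

### API

Orientations are given as a unit quaternion [x, y, z, w].
In Python, from workcell import get_obs, camera, job_done, silhouettes gives the robot as it stands. The module is installed in compiled form; this text tells all that it offers.
- The arm moves only by the tool drive_tool, never from a script. Its argument "increments" is a list of rows, each a list of 3 entries, a list of its own where there are three numbers: the shift along the world's x, y, z in mm, then the turn, a rotation vector about the world's x, y, z in degrees, then the opening, from 0 (shut) to 1 (fully open). A call has 1 to 8 rows; each row shifts and turns the commanded pose from where the row before left it; what a row does not reach is not made up. A row lasts 1/12 s, in which the tool goes at most 41.7 mm and 7.16 degrees, less where a joint would pass 70% of its speed; a pose out of reach is approached as far as the arm can. A call is refused whole if a number of a shift passes 41.7 or a number of a turn 7.16, either way. A call with a gripper value outside its range is refused whole. The fingers move at their own pace and stop on an object; the grip force is fixed at half the most. Time passes only in rows, so rows that do not move let the fingers close. It gives the time, the measured TCP pose, the force, the opening and the grip force at its end, in the units of the state.
- get_obs(): the state, without advancing time (a new reading comes with each control period).
- camera(name): name is "scene" or "side" or "wrist"; returns a dict with "image" (420x560x3 uint8, red, green, blue), "K" (3x3 intrinsics, pixels), "k1" (the pictures are not rectified: a ray, as slopes to the right and down, at radius r is drawn at 1 + k1 r^2 times it, then the intrinsics apply), "view" (4x4, takes a point from world to camera coordinates). Camera axes: x right, y down, z forward; pixel columns grow to the right and rows downward; lengths in m; the calibration is good to about 2 mm. A picture is of the moment at which its call begins. There is no depth.
- job_done(): hands the job in; it is judged then, once.
Trained networks look in a picture, given as the dict that the camera call returned (one of the last four; its "shot" number tells which), for a name from the list of things; names that differ only in an ending like _2 or _b are one class to them, and where a whole thing is asked for, a point or a joint stands for the part that bears it (a point fixed in the world has none). Each returns a list of dicts, best first, with "conf" (0 to 1); they miss things now and then, are a little off and sometimes report something else, mostly with a low value. They report only what shows in the picture. A call takes as long as a camera call. They do not tell look-alikes from the thing itself.
- silhouettes(query, picture): "region" (420x560 bool, what is visible of it) and "bbox" ([left, top, right, bottom] in pixels, round what is visible of it).
The state is a dict: "clock": time; "joint_pos": joint angles; "joint_vel": joint speeds; "tau": joint torques, N m; "eef_pos": TCP position; "tool_rot": TCP orientation; "ft_force": force on the tool from outside, world axes, zero at the start; "ft_torque": the same for the moment, N m; "grip_width": finger opening in m; "grasp_force": force on a finger pad.
Only numpy, scipy, OpenCV 4.12 (cv2) and the standard library are available. Lean on these libraries where they do the work, as an engineer would, in place of code of your own. Each camera call takes 0.05 s, during which the arm holds its last target. There are 200 camera calls.

### The job

The watch movement and its three parts tins stand on the dark rack in the order in which they came off the watch, the first next to the brass knob. Move all four to the empty aluminium rack in the reverse order for reassembly, so that the one that stood next to the dark rack's knob ends farthest from the aluminium rack's knob, and the last one ends next to it. Set each down upright in the middle of its own cork pad and leave it there.

Things in the scene. Friction and masses are not known exactly. Their poses are not given: they have to be found in the camera images.
- movement: watch movement in a round black casing block: the block is a disc 40 mm across with a straight side 14 mm high, the brass movement (33 mm across) stands 2 mm above it, 17 mm high in all; loose, lying flat with the brass works up; origin at the centre of its underside, z up
- small_tin: round grey-white parts tin with a clear window lid (fixed on), the smallest of three, 36 mm across over all (the body, the lowest 10 mm, measures 35 mm across) and 16 mm high, loose, upright; origin at the centre of its underside, z up
- medium_tin: round grey-white parts tin with a clear window lid (fixed on), the middle one of three, 48 mm across over all (the body, the lowest 11 mm, measures 46 mm across) and 18 mm high, loose, upright; origin at the centre of its underside, z up
- large_tin: round grey-white parts tin with a clear window lid (fixed on), the largest of three, 62 mm across over all (the body, the lowest 15 mm, measures 61 mm across) and 24 mm high, loose, upright; origin at the centre of its underside, z up
- pad_movement: the cork pad on the dark rack on which the movement stands at the start, 64 x 64 x 3 mm, fixed; origin at the centre of its underside (its top is 3 mm higher); it marks the place of the movement in the old row
- pad_small_tin: the cork pad on the dark rack on which the small tin stands at the start, 64 x 64 x 3 mm, fixed; origin at the centre of its underside (its top is 3 mm higher); it marks the place of the small tin in the old row
- pad_medium_tin: the cork pad on the dark rack on which the medium tin stands at the start, 64 x 64 x 3 mm, fixed; origin at the centre of its underside (its top is 3 mm higher); it marks the place of the medium tin in the old row
- pad_large_tin: the cork pad on the dark rack on which the large tin stands at the start, 64 x 64 x 3 mm, fixed; origin at the centre of its underside (its top is 3 mm higher); it marks the place of the large tin in the old row
- strip_rack: the dark wooden rack, full at the start: 310 (y) x 72 x 10 mm, fixed; brass knob at y=+152, top at z=33. Four places at x=0, y=+105 (by the knob), +35, -35, -105 mm, each a cork pad 64 mm square, 3 mm thick, top at z=13. Origin: underside, mid-row. Knob to the robot's left, yaw up to 0.35. Left or right half; a microscope stand head hangs over the bench at x > 0.70 m, y = -0.16 to -0.03, z > 0.17.
- build_rack: the aluminium rack, empty at the start: 310 (y) x 72 x 10 mm, fixed; brass knob at y=+152, top at z=33. Four places at x=0, y=+105 (by the knob), +35, -35, -105 mm, each a cork pad 64 mm square, 3 mm thick, top at z=13. Origin: underside, mid-row. Knob to the robot's left, yaw up to 0.35. On the other half of the bench.
Not all that is in view belongs to the job. Leave any blue or red look-alike of the movement alone.

How it is judged:
At the end, for the whole second after the job is handed in: All four stand upright (0.1 rad), at rest on the aluminium rack, each within 12 mm along and across of a pad's centre and 4 mm of its top, in the reverse of their starting order on the dark rack, counted from the knobs: first place to fourth, second to third, third to second, fourth to first (((y of pad_movement in the frame of strip_rack between 0.085 and 0.125 m and y of movement in the frame of build_rack between -0.117 and -0.093 m) or (y of pad_movement in the frame of strip_rack between 0.015 and 0.055 m and y of movement in the frame of build_rack between -0.047 and -0.023 m) or (y of pad_movement in the frame of strip_rack between -0.055 and -0.015 m and y of movement in the frame of build_rack between 0.023 and 0.047 m) or (y of pad_movement in the frame of strip_rack between -0.125 and -0.085 m and y of movement in the frame of build_rack between 0.093 and 0.117 m)) and x of movement in the frame of build_rack between -0.012 and 0.012 m and z of movement in the frame of build_rack between 0.009 and 0.017 m and angle between each of movement, small_tin, medium_tin, large_tin's own z axis and vertical below 0.1 rad and linear speed of each of movement, small_tin, medium_tin, large_tin below 0.01 m/s and angular speed of each of movement, small_tin, medium_tin, large_tin below 0.1 rad/s and ((y of pad_small_tin in the frame of strip_rack between 0.085 and 0.125 m and y of small_tin in the frame of build_rack between -0.117 and -0.093 m) or (y of pad_small_tin in the frame of strip_rack between 0.015 and 0.055 m and y of small_tin in the frame of build_rack between -0.047 and -0.023 m) or (y of pad_small_tin in the frame of strip_rack between -0.055 and -0.015 m and y of small_tin in the frame of build_rack between 0.023 and 0.047 m) or (y of pad_small_tin in the frame of strip_rack between -0.125 and -0.085 m and y of small_tin in the frame of build_rack between 0.093 and 0.117 m)) and x of small_tin in the frame of build_rack between -0.012 and 0.012 m and z of small_tin in the frame of build_rack between 0.009 and 0.017 m and ((y of pad_medium_tin in the frame of strip_rack between 0.085 and 0.125 m and y of medium_tin in the frame of build_rack between -0.117 and -0.093 m) or (y of pad_medium_tin in the frame of strip_rack between 0.015 and 0.055 m and y of medium_tin in the frame of build_rack between -0.047 and -0.023 m) or (y of pad_medium_tin in the frame of strip_rack between -0.055 and -0.015 m and y of medium_tin in the frame of build_rack between 0.023 and 0.047 m) or (y of pad_medium_tin in the frame of strip_rack between -0.125 and -0.085 m and y of medium_tin in the frame of build_rack between 0.093 and 0.117 m)) and x of medium_tin in the frame of build_rack between -0.012 and 0.012 m and z of medium_tin in the frame of build_rack between 0.009 and 0.017 m and ((y of pad_large_tin in the frame of strip_rack between 0.085 and 0.125 m and y of large_tin in the frame of build_rack between -0.117 and -0.093 m) or (y of pad_large_tin in the frame of strip_rack between 0.015 and 0.055 m and y of large_tin in the frame of build_rack between -0.047 and -0.023 m) or (y of pad_large_tin in the frame of strip_rack between -0.055 and -0.015 m and y of large_tin in the frame of build_rack between 0.023 and 0.047 m) or (y of pad_large_tin in the frame of strip_rack between -0.125 and -0.085 m and y of large_tin in the frame of build_rack between 0.093 and 0.117 m)) and x of large_tin in the frame of build_rack between -0.012 and 0.012 m and z of large_tin in the frame of build_rack between 0.009 and 0.017 m); the robot touches nothing.
It also fails if it takes over 122 s, if anything falls off the work surface, if the arm or the gripper's body presses on something with over 40 N, if the wrist force passes 120 N, or if a joint passes its speed limit or range.

## Working session

There is one attempt and no reset: what is moved stays moved. The work goes in short steps, Python scripts to look and compute and a tool call to move; the robot and the scene stay as the last step left them, time stands still between calls to the robot, and variables do not carry over. Pictures are saved under pics/ and viewed, at most 14 in all, crops included, and the job is handed in when it is done.

Besides the shell and the picture viewer there is one more tool, called by a JSON object that holds its "method" and its "body", one argument or row to a line. drive_tool: Moves the arm, as the interface text tells. Its arguments: {"type":"object","properties":{"increments":{"type":"array"}},"required":["increments"]}

```bash
mkdir -p pics
cat > h.py <<'E'
import numpy as np, cv2
from workcell import get_obs, camera, job_done, silhouettes
def save(c,n): cv2.imwrite(f'pics/{n}.png',c['image'][:,:,::-1])
def ray(c,u,v):
    K=c['K']; d=np.array([(u-K[0,2])/K[0,0],(v-K[1,2])/K[1,1]]); s=d.copy()
    for _ in range(30): s=d/(1+c['k1']*(s@s))
    V=c['view']; R=V[:3,:3]; return -R.T@V[:3,3], R.T@np.array([s[0],s[1],1])
def pt(c,u,v,z):
    o,r=ray(c,u,v); return o+r*(z-o[2])/r[2]
def proj(c,P):
    P=np.atleast_2d(P); q=P@c['view'][:3,:3].T+c['view'][:3,3]; s=q[:,:2]/q[:,2:]
    s=s*(1+c['k1']*(s**2).sum(1,keepdims=True)); return s*[c['K'][0,0],c['K'][1,1]]+c['K'][:2,2]
E
python3 - <<'E'
from h import *
o=get_obs();print({k:np.round(v,3) for k,v in o.items()})
for n in ('scene','side'):
    c=camera(n);save(c,n+'0');print(n,np.round(np.linalg.inv(c['view'])[:3,3],3),c['k1'],c['K'][0])
    for q in ('movement','small_tin','medium_tin','large_tin','strip_rack','build_rack'):
        for d in silhouettes(q,c)[:3]:
            ys,xs=np.nonzero(d['region']); print(n,q,round(d['conf'],2),np.round(d['bbox']),np.round(pt(c,xs.mean(),ys.mean(),.02),3),len(xs))
E
```

```text
{'clock': np.float64(0.0), 'joint_pos': array([ 1.34 ,  0.241,  0.004,  1.335, -0.   ,  1.571]), 'joint_vel': array([-0.002, -0.   , -0.   ,  0.002, -0.002, -0.   ]), 'tau': array([ 0.0000e+00, -3.7232e+01,  2.5241e+01,  1.7000e-02,  0.0000e+00,
       -0.0000e+00]), 'eef_pos': array([0.114, 0.486, 0.23 ]), 'tool_rot': array([ 0.115,  0.993, -0.001, -0.   ]), 'ft_force': array([-0.174,  0.206,  0.368]), 'ft_torque': array([-0.048,  0.023,  0.063]), 'grasp_force': np.float64(0.0), 'grip_width': np.float64(0.086)}
scene [-0.1   -0.561  0.666] -0.04655111769094799 [480.00867194   0.         282.16764941]
scene movement 0.78 [423. 256. 445. 278.] [ 0.604 -0.333  0.02 ] 287
scene movement 0.78 [372. 232. 394. 250.] [ 0.613 -0.218  0.02 ] 279
scene movement 0.62 [386. 277. 412. 295.] [ 0.519 -0.311  0.02 ] 383
scene small_tin 0.79 [354. 266. 373. 285.] [ 0.501 -0.245  0.02 ] 282
scene medium_tin 0.94 [283. 248. 311. 267.] [ 0.455 -0.113  0.02 ] 430
scene large_tin 0.57 [313. 251. 347. 280.] [ 0.479 -0.179  0.02 ] 816
scene strip_rack 0.71 [263. 244. 425. 310.] [ 0.455 -0.212  0.02 ] 1309
scene build_rack 0.94 [156. 162. 270. 224.] [0.503 0.181 0.02 ] 2464
side [ 0.544 -0.726  0.661] -0.08077126769759597 [432.6405695    0.         281.20463803]
side movement 0.89 [322. 350. 345. 370.] [ 0.614 -0.336  0.02 ] 451
side movement 0.8 [322. 295. 343. 311.] [ 0.624 -0.221  0.02 ] 298
side movement 0.68 [318. 260. 339. 273.] [ 0.619 -0.127  0.02 ] 272
side small_tin 0.5 [255. 330. 298. 368.] [ 0.518 -0.323  0.02 ] 689
side medium_tin 0.81 [232. 250. 255. 272.] [ 0.452 -0.11   0.02 ] 424
side large_tin 0.76 [238. 263. 272. 301.] [ 0.472 -0.177  0.02 ] 915
side strip_rack 0.78 [222. 235. 303. 375.] [ 0.489 -0.259  0.02 ] 1115
side build_rack 0.92 [265. 135. 296. 218.] [0.516 0.169 0.02 ] 1999
side build_rack 0.56 [230. 248. 266. 278.] [ 0.459 -0.122  0.02 ] 193
```

Run:
```python
import cv2
a=cv2.imread('pics/scene0.png')[140:330,140:470];cv2.imwrite('pics/s0.png',cv2.resize(a,None,fx=2.4,fy=2.4))
a=cv2.imread('pics/side0.png')[120:390,200:400];cv2.imwrite('pics/d0.png',cv2.resize(a,None,fx=2.2,fy=2.2))
```

```text
(no output)
```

View pics/s0.png

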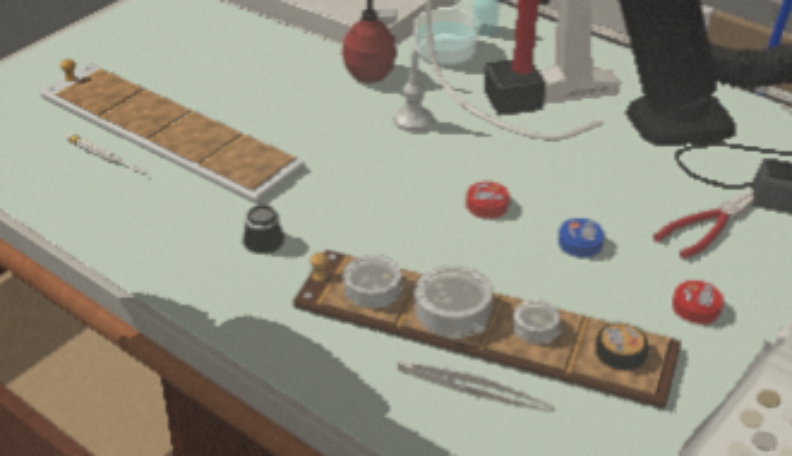

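View pics/d0.png

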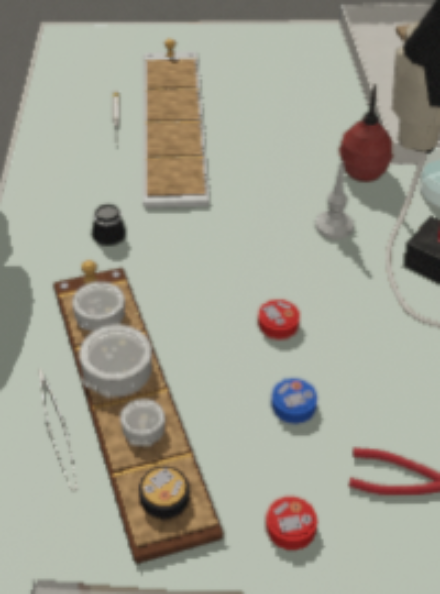

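Dark rack order from the knob: medium (297,257), large (330,265), small (363,275), movement (399,286, scene pixels). The movement candidates are black/brass on the rack (399,286), red (343,223), blue (382,240) and red (431,265). Only the black casing with brass works, standing on the rack, fits the description, as the enlarged crops above show. The target order from the aluminium knob is movement, small, large, medium.

Next I fit the poses using both views.

```bash
cat > fit.py <<'E'
from h import *
from scipy.optimize import minimize
a=np.linspace(0,2*np.pi,60,endpoint=False)
def cyl(r,z0,z1): return np.array([[r*np.cos(t),r*np.sin(t),z] for t in a for z in (z0,z1)])
box=np.array([[sx*.036,sy*.155,z] for sx in(-1,1) for sy in(-1,1) for z in(0,.01)])
S={'movement':cyl(.02,.013,.028),'small_tin':cyl(.018,.013,.029),'medium_tin':cyl(.024,.013,.031),'large_tin':cyl(.031,.013,.037)}
def hullmask(c,P):
    m=np.zeros((420*4,560*4),np.uint8); q=cv2.convexHull(np.round(proj(c,P)*4+1.5).astype(np.int32)); cv2.fillConvexPoly(m,q,1)
    return cv2.resize(m.astype(np.float32),(560,420),interpolation=cv2.INTER_AREA)
def place(P,x): 
    y=x[2] if len(x)>2 else 0; R=np.array([[np.cos(y),-np.sin(y),0],[np.sin(y),np.cos(y),0],[0,0,1]])
    return P@R.T+[x[0],x[1],0]
def fit(obs,P,x0):
    def f(x):
        s=0
        for c,m in obs:
            h=hullmask(c,place(P,x)); s+=1-np.minimum(h,m).sum()/np.maximum(h,m).sum()
        return s/len(obs)
    x0=np.array(x0,float); sim=np.vstack([x0]+[x0+np.eye(len(x0))[i]*(.012 if i<2 else .08) for i in range(len(x0))])
    r=minimize(f,x0,method='Nelder-Mead',options=dict(initial_simplex=sim,xatol=1e-4,fatol=1e-4)); return r.x,r.fun
E
python3 - <<'E'
from fit import *
cs=[camera('scene'),camera('side')]
g={'movement':(.519,-.311),'small_tin':(.497,-.245),'medium_tin':(.453,-.112),'large_tin':(.475,-.178)}
res={}
for q,x0 in g.items():
    obs=[]
    for c in cs:
        for d in silhouettes(q,c):
            ys,xs=np.nonzero(d['region']); p=pt(c,xs.mean(),ys.mean(),.02)
            if np.hypot(*(p[:2]-x0))<.03: obs.append((c,d['region'].astype(np.float32))); x1,f1=fit(obs[-1:],S[q],x0);print(' ',q,np.round(x1,4),round(f1,3)); break
    if len(obs)==2: x,f=fit(obs,S[q],x0); print(q,len(obs),np.round(x,4),round(f,3))
obs=[]
for c in cs:
    d=silhouettes('build_rack',c)[0]; obs.append((c,d['region'].astype(np.float32)))
    x,f=fit(obs[-1:],box,[.51,.175,.05]);print(' build',np.round(x,4),round(f,3))
x,f=fit(obs,box,[.51,.175,.05]);print('build',np.round(x,4),round(f,3))
for k in(105,35,-35,-105): print(k,np.round(place(np.array([[0,k/1e3,0]]),x),4))
E
```

```text
movement [ 0.5192 -0.3103] 0.091
  movement [ 0.5178 -0.3097] 0.055
movement 2 [ 0.5181 -0.3101] 0.08
  small_tin [ 0.5002 -0.2439] 0.19
  small_tin [ 0.4988 -0.2417] 0.238
small_tin 2 [ 0.4998 -0.2432] 0.216
  medium_tin [ 0.4552 -0.1146] 0.057
  medium_tin [ 0.452  -0.1111] 0.086
medium_tin 2 [ 0.4535 -0.1142] 0.114
  large_tin [ 0.4742 -0.1822] 0.06
  large_tin [ 0.4723 -0.1803] 0.034
large_tin 2 [ 0.4728 -0.1819] 0.065Traceback (most recent call last):
  File "<stdin>", line 14, in <module>
IndexError: list index out of range
```

Run:
```python
from fit import *
obs=[]
for n in ('scene','side','scene','side'):
    c=camera(n); D=silhouettes('build_rack',c)
    if D and D[0]['conf']>.8:
        obs.append((c,D[0]['region'].astype(np.float32)))
        x,f=fit(obs[-1:],box,[.51,.175,.05]);print(n,np.round(x,4),round(f,3))
x,f=fit(obs,box,[.51,.175,.05]);print('build',np.round(x,4),round(f,3))
for k in(105,35,-35,-105): print(k,np.round(place(np.array([[0,k/1e3,0]]),x),4))
```

```text
side [0.5153 0.2109 0.0349] 0.044
build [0.5153 0.2109 0.0349] 0.044
105 [[0.5117 0.3158 0.    ]]
35 [[0.5141 0.2459 0.    ]]
-35 [[0.5166 0.1759 0.    ]]
-105 [[0.519 0.106 0.   ]]
```

{"method": "drive_tool", "body": {
  "increments": [
    [[25,-22,5],[0,0,-6.2],1],
    [[25,-22,5],[0,0,-6.2],1],
    [[25,-22,5],[0,0,-6.2],1],
    [[25,-22,5],[0,0,-6.2],1],
    [[25,-22,5],[0,0,-6.2],1],
    [[25,-22,5],[0,0,-6.2],1],
    [[25,-22,5],[0,0,-6.2],1],
    [[25,-22,5],[0,0,-6.2],1]
  ]
}}

```text
clock: 2.32
eef_pos: [0.3153, 0.3095, 0.2718]
tool_rot: [0.523, 0.852, 0.0, 0.0]
ft_force: [0.2, 0.4, 0.4]
grip_width: 0.0853
grasp_force: 0.0
```

{"method": "drive_tool", "body": {
  "increments": [
    [[25,-22,5],[0,0,-6.2],1],
    [[25,-22,5],[0,0,-6.2],1],
    [[25,-22,5],[0,0,-6.2],1],
    [[25,-22,5],[0,0,-6.4],1],
    [[0,0,0],[0,0,0],1],
    [[0,0,0],[0,0,0],1],
    [[0,0,0],[0,0,0],1]
  ]
}}

```text
clock: 2.9
eef_pos: [0.414, 0.2227, 0.2911]
tool_rot: [0.693, 0.721, -0.0, -0.0]
ft_force: [0.5, 0.4, -0.3]
grip_width: 0.0855
grasp_force: 0.0
```

Run:
```python
from fit import *
o=get_obs();print({k:np.round(o[k],3) for k in('clock','joint_pos','eef_pos','tool_rot')})
c=camera('wrist');print(np.round(np.linalg.inv(c['view'])[:3],3))
for q in('build_rack','pad_movement','movement'):
  for d in silhouettes(q,c): print(q,round(d['conf'],2),d['bbox'])
save(c,'w1')
img=cv2.imread('pics/w1.png')
for P in place(box,[.5153,.2109,.0349]): 
    u=proj(c,P)[0]; cv2.circle(img,tuple(int(t) for t in u),3,(255,0,255),-1)
cv2.imwrite('pics/w1o.png',img)
c=camera('scene');D=silhouettes('build_rack',c)
if D: print('scene',D[0]['conf'],fit([(c,D[0]['region'].astype(np.float32))],box,[.51,.2,.05]))
```

```text
{'clock': np.float64(2.9), 'joint_pos': array([0.493, 0.163, 0.062, 1.471, 0.   , 2.026]), 'eef_pos': array([0.414, 0.223, 0.291]), 'tool_rot': array([ 0.693,  0.721, -0.   , -0.   ])}
[[ 0.999  0.037  0.01   0.41 ]
 [ 0.038 -0.961 -0.273  0.292]
 [-0.001  0.273 -0.962  0.433]]
build_rack 0.94 [323.7, 53.7, 399.3, 300.3]
pad_movement 0.45 [326.2, 53.6, 399.8, 302.1]
scene 0.6 (array([0.51773663, 0.20890017, 0.03957734]), np.float64(0.057438015937805176))
```

View pics/w1o.png

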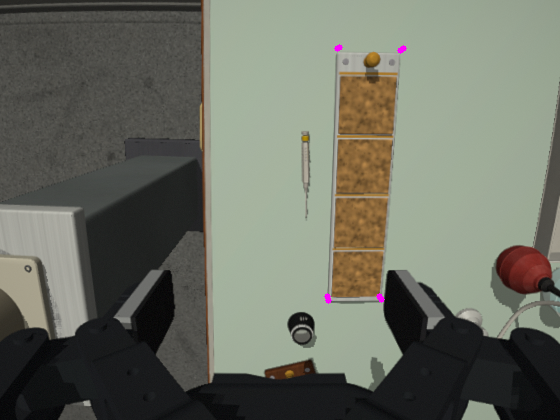

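The wrist view shows the empty rack at (365,175), with the fitted corners within about 5 px of it. I'll refine with all views.

Run:
```python
from fit import *
obs=[]
for n in('wrist','side','scene'):
    c=camera(n); D=silhouettes('build_rack',c)
    if D and D[0]['conf']>.55:
        obs.append((c,D[0]['region'].astype(np.float32))); x,f=fit(obs[-1:],box,[.515,.208,.035]);print(n,np.round(x,4),round(f,3))
x,f=fit(obs,box,[.515,.208,.035]);print(np.round(x,4),round(f,3))
for k in(105,35,-35,-105): print(k,np.round(place(np.array([[0,k/1e3,0]]),x),4))
```

```text
wrist [0.5141 0.2064 0.0387] 0.028
side [0.5148 0.212  0.0352] 0.065
scene [0.515 0.208 0.035] 1.0
[0.5143 0.2087 0.0385] 0.368
105 [[0.5103 0.3136 0.    ]]
35 [[0.513  0.2437 0.    ]]
-35 [[0.5157 0.1737 0.    ]]
-105 [[0.5184 0.1038 0.    ]]
```

{"method": "drive_tool", "body": {
  "increments": [
    [[4,-33.6,-8],[0,0,1.6],1],
    [[4,-33.6,-8],[0,0,1.6],1],
    [[4,-33.6,-8],[0,0,1.6],1],
    [[4,-33.6,-8],[0,0,1.6],1],
    [[4,-33.6,-8],[0,0,1.6],1],
    [[4,-33.6,-8],[0,0,1.6],1],
    [[4,-33.6,-8],[0,0,1.6],1],
    [[4,-33.6,-8],[0,0,1.6],1]
  ]
}}

```text
clock: 4.17
eef_pos: [0.4463, -0.0477, 0.2271]
tool_rot: [0.608, 0.794, 0.0, 0.0]
ft_force: [0.8, 1.0, -0.6]
grip_width: 0.0856
grasp_force: 0.0
```

{"method": "drive_tool", "body": {
  "increments": [
    [[4,-33.6,-8],[0,0,1.6],1],
    [[4,-33.6,-8],[0,0,1.6],1],
    [[0,0,0],[0,0,0],1],
    [[0,0,0],[0,0,0],1]
  ]
}}

```text
clock: 4.5
eef_pos: [0.4539, -0.1147, 0.2106]
tool_rot: [0.588, 0.809, -0.0, -0.001]
ft_force: [-0.0, 1.2, -0.0]
grip_width: 0.0854
grasp_force: 0.0
```

```bash
cat > look.py <<'E'
from fit import *
import sys
# usage: look.py q x y z0off cams...
def look(q,x0,cams=('wrist','side','scene'),tol=.035,P=None):
    P=S[q] if P is None else P
    for n in cams:
        c=camera(n)
        for d in silhouettes(q,c):
            ys,xs=np.nonzero(d['region']); p=pt(c,xs.mean(),ys.mean(),.02)
            if np.hypot(*(p[:2]-x0))<tol:
                x,f=fit([(c,d['region'].astype(np.float32))],P,x0); print(q,n,round(d['conf'],2),np.round(x,4),round(f,3)); break
def state():
    o=get_obs(); r=o['tool_rot']; print('t',round(float(o['clock']),2),np.round(o['eef_pos'],4),'ang',round(np.degrees(2*np.arctan2(r[1],r[0]))-90,1),'w',round(float(o['grip_width']),4),'F',np.round(o['ft_force'],1),'tilt',np.round(r[2:],3))
E
python3 - <<'E'
from look import *
state()
look('medium_tin',(.4535,-.113)); look('large_tin',(.473,-.1815)); look('small_tin',(.4985,-.2435),('wrist',)); look('movement',(.518,-.31),('wrist',))
c=camera('wrist');save(c,'w2')
E
```

```text
t 4.5 [ 0.4539 -0.1147  0.2106] ang 17.9 w 0.0854 F [-0.   1.2 -0. ] tilt [-0.    -0.001]
medium_tin wrist 0.91 [ 0.4513 -0.1128] 0.061
medium_tin side 0.67 [ 0.4525 -0.1111] 0.108
medium_tin scene 0.61 [ 0.4545 -0.1145] 0.07
large_tin side 0.87 [ 0.4726 -0.1803] 0.047
large_tin scene 0.9 [ 0.475  -0.1819] 0.042
small_tin wrist 0.66 [ 0.4979 -0.2445] 0.099
movement wrist 0.58 [ 0.5166 -0.3076] 0.249
```

View pics/w2.png

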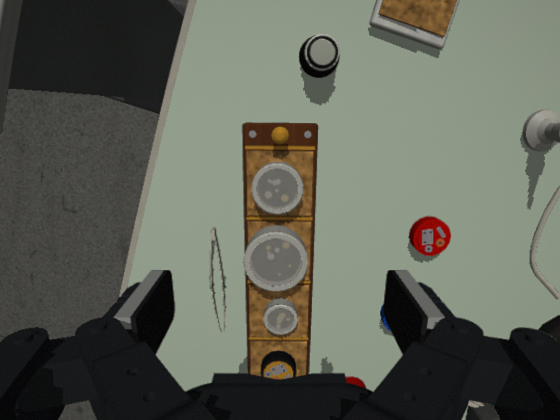

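{"method": "drive_tool", "body": {
  "increments": [
    [[-1.4,1.5,-30],[0,0,0],1],
    [[0,0,-30],[0,0,0],1],
    [[0,0,-30],[0,0,0],1],
    [[0,0,-30],[0,0,0],1],
    [[0,0,-30],[0,0,0],1],
    [[0,0,-25],[0,0,0],1],
    [[0,0,-15],[0,0,0],1],
    [[0,0,-5.5],[0,0,0],1]
  ]
}}

```text
clock: 6.02
eef_pos: [0.4507, -0.1113, 0.0132]
tool_rot: [0.587, 0.81, -0.001, -0.002]
ft_force: [-0.3, -0.0, 0.7]
grip_width: 0.0854
grasp_force: 0.0
```

{"method": "drive_tool", "body": {
  "increments": [
    [[0,0,0],[0,0,0],1],
    [[0,0,0],[0,0,0],0.4],
    [[0,0,0],[0,0,0],0.4],
    [[0,0,0],[0,0,0],0.4],
    [[0,0,0],[0,0,0],0.4],
    [[0,0,0],[0,0,0],0.4],
    [[0,0,0],[0,0,0],0.4],
    [[0,0,0],[0,0,0],0.4]
  ]
}}

```text
clock: 6.68
eef_pos: [0.4541, -0.1121, 0.0177]
tool_rot: [0.587, 0.81, 0.0, 0.002]
ft_force: [-1.3, 0.9, 6.7]
grip_width: 0.043
grasp_force: 59.8
```

Run:
```python
from look import *
state()
a=[cv2.resize(camera(n)['image'][y:y+130,x:x+130,::-1],(400,400)) for n,y,x in(('scene',180,230),('side',190,180))]
cv2.imwrite('pics/g1.png',np.hstack(a))
```

```text
t 6.68 [ 0.4541 -0.1121  0.0177] ang 18.2 w 0.043 F [-1.3  0.9  6.7] tilt [0.    0.002]
```

View pics/g1.png

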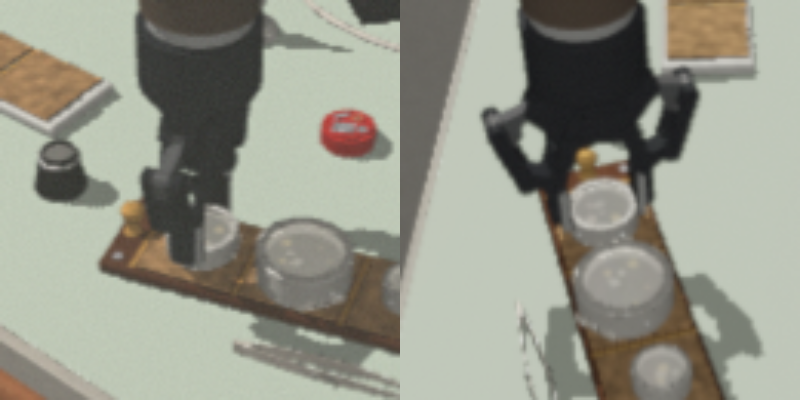

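Run:
```python
from look import *
look('medium_tin',(.4535,-.113))
c=camera('wrist');save(c,'w3')
```

```text
medium_tin wrist 0.94 [ 0.4531 -0.1125] 0.07
medium_tin side 0.82 [ 0.4547 -0.1117] 0.112
medium_tin scene 0.67 [ 0.462  -0.1178] 0.555
```

View pics/w3.png

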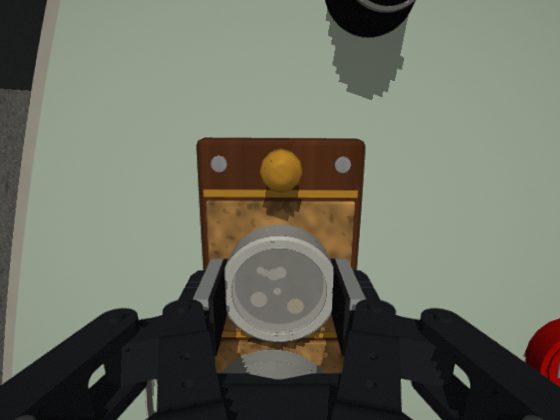

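The tin (280,285) sits centred between the pads. I'll lift it.

{"method": "drive_tool", "body": {
  "increments": [
    [[0,0,10],[0,0,0],0.4],
    [[0,0,20],[0,0,0],0.4],
    [[0,0,25],[0,0,0],0.4],
    [[0,0,20],[0,0,0],0.4],
    [[5,15,5],[0,0,0],0.4],
    [[9,30,0],[0,0,-2.4],0.4],
    [[9,30,0],[0,0,-2.4],0.4],
    [[9,30,0],[0,0,-2.4],0.4]
  ]
}}

```text
clock: 7.8
eef_pos: [0.4858, -0.0059, 0.0971]
tool_rot: [0.638, 0.77, 0.001, 0.001]
ft_force: [0.6, -0.3, -1.0]
grip_width: 0.0427
grasp_force: 61.0
```

{"method": "drive_tool", "body": {
  "increments": [
    [[9,30,0],[0,0,-2.4],0.4],
    [[9,30,0],[0,0,-2.4],0.4],
    [[9,30,0],[0,0,-2.4],0.4],
    [[5,20,0],[0,0,-1.6],0.4],
    [[0,0,0],[0,0,0],0.4],
    [[0,0,0],[0,0,0],0.4],
    [[0,0,0],[0,0,0],0.4]
  ]
}}

```text
clock: 8.38
eef_pos: [0.5167, 0.1029, 0.0961]
tool_rot: [0.693, 0.721, -0.0, 0.0]
ft_force: [-0.5, -0.4, 0.2]
grip_width: 0.0432
grasp_force: 61.0
```

Run:
```python
from look import *
state()
up=lambda q,dz:S[q]+[0,0,dz]
look('medium_tin',(.5185,.1035),tol=.08,P=up('medium_tin',.078))
c=camera('wrist');save(c,'w4')
```

```text
t 8.38 [0.5167 0.1029 0.0961] ang 2.2 w 0.0432 F [-0.5 -0.4  0.2] tilt [-0.  0.]
medium_tin wrist 0.6 [0.5155 0.1025] 0.073
```

View pics/w4.png

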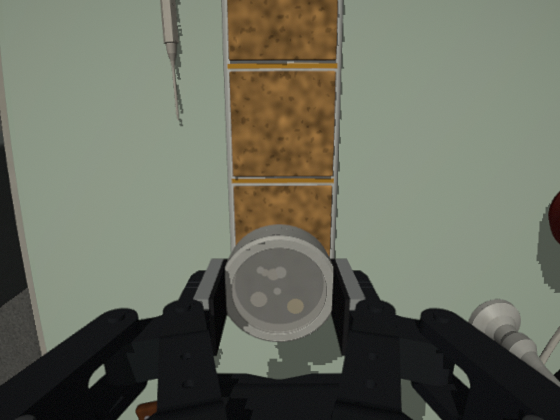

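The tin is held level at (280,285), lined up over the pad row. I'll lower it, release, and look again.

{"method": "drive_tool", "body": {
  "increments": [
    [[1.5,0.5,-25],[0,0,0],0.4],
    [[0,0,-25],[0,0,0],0.4],
    [[0,0,-15],[0,0,0],0.4],
    [[0,0,-8],[0,0,0],0.4],
    [[0,0,-3],[0,0,0],0.4],
    [[0,0,0],[0,0,0],0.4],
    [[0,0,0],[0,0,0],0.4]
  ]
}}

```text
clock: 9.32
eef_pos: [0.5193, 0.1038, 0.0206]
tool_rot: [0.694, 0.72, 0.001, 0.0]
ft_force: [0.5, -0.2, 0.1]
grip_width: 0.0426
grasp_force: 61.0
```

{"method": "drive_tool", "body": {
  "increments": [
    [[0,0,-1.5],[0,0,0],0.4],
    [[0,0,0],[0,0,0],0.4],
    [[0,0,0],[0,0,0],0.4]
  ]
}}

```text
clock: 9.57
eef_pos: [0.5191, 0.1039, 0.0191]
tool_rot: [0.694, 0.72, 0.001, 0.0]
ft_force: [0.1, -1.0, -0.3]
grip_width: 0.043
grasp_force: 61.0
```

{"method": "drive_tool", "body": {
  "increments": [
    [[0,0,-1.3],[0,0,0],0.4],
    [[0,0,0],[0,0,0],0.4],
    [[0,0,0],[0,0,0],1],
    [[0,0,0],[0,0,0],1],
    [[0,0,0],[0,0,0],1],
    [[0,0,0],[0,0,0],1],
    [[0,0,0],[0,0,0],1],
    [[0,0,10],[0,0,0],1]
  ]
}}

```text
clock: 10.23
eef_pos: [0.5167, 0.1034, 0.0255]
tool_rot: [0.694, 0.72, -0.002, -0.001]
ft_force: [-0.1, -1.0, -0.2]
grip_width: 0.0854
grasp_force: 0.0
```

{"method": "drive_tool", "body": {
  "increments": [
    [[0,0,30],[0,0,0],1],
    [[0,0,40],[0,0,0],1],
    [[0,0,40],[0,0,0],1],
    [[-4,-30,0],[0,0,1.6],1],
    [[-4,-35,0],[0,0,1.6],1],
    [[-4,-35,0],[0,0,1.6],1],
    [[-4,-35,0],[0,0,1.6],1],
    [[-5,-35,0],[0,0,1.8],1]
  ]
}}

```text
clock: 10.9
eef_pos: [0.4974, -0.0676, 0.1381]
tool_rot: [0.639, 0.769, 0.0, 0.001]
ft_force: [0.5, 0.0, 0.0]
grip_width: 0.0857
grasp_force: 0.0
```

{"method": "drive_tool", "body": {
  "increments": [
    [[-5,-35,0],[0,0,1.8],1],
    [[-5,-35,0],[0,0,1.8],1],
    [[-7,-25,0],[0,0,2],1],
    [[-8,-20,0],[0,0,2],1],
    [[0,0,0],[0,0,0],1],
    [[0,0,0],[0,0,0],1]
  ]
}}

```text
clock: 11.4
eef_pos: [0.4722, -0.1822, 0.1376]
tool_rot: [0.589, 0.808, 0.0, 0.0]
ft_force: [0.2, 0.1, -0.8]
grip_width: 0.0855
grasp_force: 0.0
```

Run:
```python
from look import *
state()
look('medium_tin',(.5185,.1035),('side','scene'))
look('large_tin',(.473,-.181))
```

```text
t 11.4 [ 0.4722 -0.1822  0.1376] ang 17.8 w 0.0855 F [ 0.2  0.1 -0.8] tilt [0. 0.]
medium_tin side 0.42 [0.5109 0.1036] 0.66
medium_tin scene 0.79 [0.5214 0.1029] 0.075
large_tin wrist 0.7 [ 0.4717 -0.1801] 0.028
large_tin side 0.92 [ 0.4725 -0.1803] 0.071
large_tin scene 0.74 [ 0.4753 -0.1823] 0.063
```

{"method": "drive_tool", "body": {
  "increments": [
    [[0.3,1,-30],[0,0,0.3],1],
    [[0,0,-30],[0,0,0],1],
    [[0,0,-30],[0,0,0],1],
    [[0,0,-20],[0,0,0],1],
    [[0,0,-10],[0,0,0],1],
    [[0,0,0],[0,0,0],1],
    [[0,0,0],[0,0,0],0.5],
    [[0,0,0],[0,0,0],0.5]
  ]
}}

```text
clock: 12.57
eef_pos: [0.4741, -0.1807, 0.0184]
tool_rot: [0.586, 0.81, 0.0, 0.001]
ft_force: [0.8, -0.2, 1.0]
grip_width: 0.064
grasp_force: 0.0
```

{"method": "drive_tool", "body": {
  "increments": [
    [[0,0,0],[0,0,0],0.5],
    [[0,0,0],[0,0,0],0.5],
    [[0,0,0],[0,0,0],0.5],
    [[0,0,0],[0,0,0],0.5],
    [[0,0,0],[0,0,0],0.5]
  ]
}}

```text
clock: 12.98
eef_pos: [0.4745, -0.1808, 0.0195]
tool_rot: [0.586, 0.81, 0.001, 0.002]
ft_force: [-1.9, 0.6, 6.2]
grip_width: 0.0568
grasp_force: 62.8
```

{"method": "drive_tool", "body": {
  "increments": [
    [[0,0,10],[0,0,0],0.5],
    [[0,0,20],[0,0,0],0.5],
    [[0,0,30],[0,0,0],0.5],
    [[0,0,30],[0,0,0],0.5],
    [[2,15,5],[0,0,0],0.5],
    [[4,30,0],[0,0,-1.5],0.5],
    [[4,32,0],[0,0,-1.5],0.5],
    [[4,32,0],[0,0,-1.5],0.5]
  ]
}}

```text
clock: 13.65
eef_pos: [0.4876, -0.0707, 0.1141]
tool_rot: [0.618, 0.786, 0.001, 0.001]
ft_force: [0.1, -0.4, -0.2]
grip_width: 0.057
grasp_force: 63.8
```

{"method": "drive_tool", "body": {
  "increments": [
    [[4,32,0],[0,0,-1.5],0.5],
    [[4,32,0],[0,0,-1.5],0.5],
    [[4,32,0],[0,0,-1.5],0.5],
    [[4,32,0],[0,0,-1.5],0.5],
    [[4,32,0],[0,0,-1.5],0.5],
    [[4,32,0],[0,0,-1.5],0.5],
    [[2,30,0],[0,0,-1.5],0.5],
    [[2,22,0],[0,0,-1.2],0.5]
  ]
}}

```text
clock: 14.32
eef_pos: [0.5153, 0.1755, 0.1137]
tool_rot: [0.694, 0.72, 0.001, 0.0]
ft_force: [0.5, -0.4, 0.2]
grip_width: 0.0565
grasp_force: 63.7
```

{"method": "drive_tool", "body": {
  "increments": [
    [[0,0,0],[0,0,0],0.5],
    [[0,0,0],[0,0,0],0.5],
    [[0,0,0],[0,0,0],0.5]
  ]
}}

```text
clock: 14.57
eef_pos: [0.5148, 0.1724, 0.1128]
tool_rot: [0.694, 0.72, 0.0, 0.0]
ft_force: [-0.5, 0.5, -0.3]
grip_width: 0.0567
grasp_force: 63.7
```

Run:
```python
from look import *
state()
look('large_tin',(.516,.1735),tol=.09,P=S['large_tin']+[0,0,.094])
look('medium_tin',(.5185,.1035),('side','scene'))
```

```text
t 14.57 [0.5148 0.1724 0.1128] ang 2.1 w 0.0567 F [-0.5  0.5 -0.3] tilt [0. 0.]
large_tin wrist 0.67 [0.5138 0.1731] 0.064
medium_tin side 0.67 [0.5197 0.104 ] 0.052
medium_tin scene 0.68 [0.5217 0.1039] 0.063
```

{"method": "drive_tool", "body": {
  "increments": [
    [[1,1,-30],[0,0,0],0.5],
    [[0,0,-30],[0,0,0],0.5],
    [[0,0,-20],[0,0,0],0.5],
    [[0,0,-9],[0,0,0],0.5],
    [[0,0,-2],[0,0,0],0.5],
    [[0,0,0],[0,0,0],0.5],
    [[0,0,0],[0,0,0],0.5]
  ]
}}

```text
clock: 15.65
eef_pos: [0.5167, 0.1741, 0.0219]
tool_rot: [0.694, 0.72, 0.001, 0.0]
ft_force: [0.5, -0.1, -0.5]
grip_width: 0.0566
grasp_force: 69.0
```

{"method": "drive_tool", "body": {
  "increments": [
    [[0,0,-2],[0,0,0],0.5],
    [[0,0,0],[0,0,0],0.5],
    [[0,0,0],[0,0,0],1],
    [[0,0,0],[0,0,0],1],
    [[0,0,0],[0,0,0],1],
    [[0,0,0],[0,0,0],1],
    [[0,0,0],[0,0,0],1],
    [[0,0,10],[0,0,0],1]
  ]
}}

```text
clock: 16.32
eef_pos: [0.5142, 0.1732, 0.0276]
tool_rot: [0.694, 0.72, -0.002, -0.001]
ft_force: [-0.7, -0.2, 0.3]
grip_width: 0.0856
grasp_force: 0.0
```

{"method": "drive_tool", "body": {
  "increments": [
    [[0,0,30],[0,0,0],1],
    [[0,0,40],[0,0,0],1],
    [[0,0,40],[0,0,0],1],
    [[-1,-30,0],[0,0,1.3],1],
    [[-1,-35,0],[0,0,1.3],1],
    [[-1,-35,0],[0,0,1.3],1],
    [[-1,-35,0],[0,0,1.3],1],
    [[-1,-35,0],[0,0,1.3],1]
  ]
}}

```text
clock: 16.98
eef_pos: [0.5106, 0.0024, 0.1401]
tool_rot: [0.652, 0.759, 0.0, 0.0]
ft_force: [-0.0, -0.2, 0.4]
grip_width: 0.0851
grasp_force: 0.0
```

{"method": "drive_tool", "body": {
  "increments": [
    [[-1,-35,0],[0,0,1.3],1],
    [[-1,-35,0],[0,0,1.3],1],
    [[-1,-35,0],[0,0,1.3],1],
    [[-2,-35,0],[0,0,1.3],1],
    [[-2,-35,0],[0,0,1.3],1],
    [[-2,-35,0],[0,0,1.3],1],
    [[-2,-30,0],[0,0,1.3],1],
    [[-2,-10,0],[0,0,0.6],1]
  ]
}}

```text
clock: 17.65
eef_pos: [0.4976, -0.2506, 0.1399]
tool_rot: [0.587, 0.809, -0.001, 0.001]
ft_force: [0.1, 1.2, 0.4]
grip_width: 0.0854
grasp_force: 0.0
```

{"method": "drive_tool", "body": {
  "increments": [
    [[0,0,0],[0,0,0],1],
    [[0,0,0],[0,0,0],1]
  ]
}}

```text
clock: 17.82
eef_pos: [0.4975, -0.2465, 0.1394]
tool_rot: [0.587, 0.81, 0.0, -0.0]
ft_force: [0.8, -0.0, 0.4]
grip_width: 0.0854
grasp_force: 0.0
```

Run:
```python
from look import *
state()
look('large_tin',(.516,.1735),('side','scene'))
look('small_tin',(.4985,-.2435))
look('movement',(.518,-.31),('side','scene'))
```

```text
t 17.82 [ 0.4975 -0.2465  0.1394] ang 18.2 w 0.0854 F [ 0.8 -0.   0.4] tilt [ 0. -0.]
large_tin side 0.55 [0.5296 0.1826] 0.643
large_tin scene 0.69 [0.5197 0.1746] 0.062
small_tin wrist 0.77 [ 0.4975 -0.2431] 0.039
small_tin side 0.91 [ 0.4979 -0.2405] 0.245
small_tin scene 0.65 [ 0.4997 -0.2442] 0.215
movement side 0.81 [ 0.5178 -0.3103] 0.04
movement scene 0.87 [ 0.5185 -0.3106] 0.126
```

{"method": "drive_tool", "body": {
  "increments": [
    [[0.5,3.5,-30],[0,0,0],1],
    [[0,0,-30],[0,0,0],1],
    [[0,0,-30],[0,0,0],1],
    [[0,0,-20],[0,0,0],1],
    [[0,0,-12],[0,0,0],1],
    [[0,0,0],[0,0,0],1],
    [[0,0,0],[0,0,0],0.2],
    [[0,0,0],[0,0,0],0.2]
  ]
}}

```text
clock: 19.18
eef_pos: [0.4991, -0.2432, 0.018]
tool_rot: [0.586, 0.81, 0.0, 0.001]
ft_force: [-0.1, 0.2, 0.5]
grip_width: 0.0637
grasp_force: 0.0
```

{"method": "drive_tool", "body": {
  "increments": [
    [[0,0,0],[0,0,0],0.2],
    [[0,0,0],[0,0,0],0.2],
    [[0,0,0],[0,0,0],0.2],
    [[0,0,0],[0,0,0],0.2],
    [[0,0,0],[0,0,0],0.2],
    [[0,0,0],[0,0,0],0.2]
  ]
}}

```text
clock: 19.68
eef_pos: [0.4993, -0.2433, 0.0188]
tool_rot: [0.586, 0.81, 0.0, 0.001]
ft_force: [-1.2, -0.2, 5.3]
grip_width: 0.0305
grasp_force: 59.0
```

{"method": "drive_tool", "body": {
  "increments": [
    [[0,0,10],[0,0,0],0.2],
    [[0,0,20],[0,0,0],0.2],
    [[0,0,30],[0,0,0],0.2],
    [[0,0,30],[0,0,0],0.2],
    [[1,15,5],[0,0,0],0.2],
    [[1,30,0],[0,0,-1.1],0.2],
    [[1,32,0],[0,0,-1.1],0.2],
    [[1,32,0],[0,0,-1.1],0.2]
  ]
}}

```text
clock: 20.35
eef_pos: [0.5025, -0.1331, 0.1133]
tool_rot: [0.61, 0.792, 0.0, 0.001]
ft_force: [-0.3, 0.6, -1.3]
grip_width: 0.0306
grasp_force: 59.4
```

{"method": "drive_tool", "body": {
  "increments": [
    [[1,32,0],[0,0,-1.1],0.2],
    [[1,32,0],[0,0,-1.1],0.2],
    [[1,32,0],[0,0,-1.1],0.2],
    [[1,32,0],[0,0,-1.1],0.2],
    [[1,32,0],[0,0,-1.1],0.2],
    [[1,32,0],[0,0,-1.1],0.2],
    [[1,32,0],[0,0,-1.1],0.2],
    [[1,32,0],[0,0,-1.1],0.2]
  ]
}}

```text
clock: 21.02
eef_pos: [0.5102, 0.1239, 0.113]
tool_rot: [0.668, 0.744, 0.0, 0.0]
ft_force: [0.3, -0.5, -0.9]
grip_width: 0.0305
grasp_force: 59.4
```

{"method": "drive_tool", "body": {
  "increments": [
    [[1,32,0],[0,0,-1.1],0.2],
    [[1,32,0],[0,0,-1.1],0.2],
    [[1,32,0],[0,0,-1.1],0.2],
    [[1,26,0],[0,0,-0.7],0.2],
    [[0,0,0],[0,0,0],0.2],
    [[0,0,0],[0,0,0],0.2],
    [[0,0,0],[0,0,0],0.2]
  ]
}}

```text
clock: 21.6
eef_pos: [0.514, 0.2439, 0.1123]
tool_rot: [0.693, 0.721, -0.0, 0.0]
ft_force: [-0.1, 0.5, -0.8]
grip_width: 0.0306
grasp_force: 59.4
```

Run:
```python
from look import *
state()
look('small_tin',(.513,.2435),tol=.09,P=S['small_tin']+[0,0,.094])
look('large_tin',(.516,.1735),('side','scene'))
```

```text
t 21.6 [0.514  0.2439 0.1123] ang 2.2 w 0.0306 F [-0.1  0.5 -0.8] tilt [-0.  0.]
small_tin wrist 0.74 [0.5125 0.2437] 0.119
large_tin side 0.86 [0.5163 0.1763] 0.067
large_tin scene 0.97 [0.5195 0.1747] 0.062
```

{"method": "drive_tool", "body": {
  "increments": [
    [[0,0,-30],[0,0,0],0.2],
    [[0,0,-30],[0,0,0],0.2],
    [[0,0,-20],[0,0,0],0.2],
    [[0,0,-9],[0,0,0],0.2],
    [[0,0,-2],[0,0,0],0.2],
    [[0,0,0],[0,0,0],0.2],
    [[0,0,0],[0,0,0],0.2]
  ]
}}

```text
clock: 22.68
eef_pos: [0.5153, 0.2448, 0.0222]
tool_rot: [0.694, 0.72, 0.001, 0.0]
ft_force: [-0.2, -0.2, -0.7]
grip_width: 0.03
grasp_force: 59.5
```

{"method": "drive_tool", "body": {
  "increments": [
    [[-1,0,-3],[0,0,0],0.2],
    [[0,0,0],[0,0,0],0.2],
    [[0,0,0],[0,0,0],1],
    [[0,0,0],[0,0,0],1],
    [[0,0,0],[0,0,0],1],
    [[0,0,0],[0,0,0],1],
    [[0,0,0],[0,0,0],1],
    [[0,0,10],[0,0,0],1]
  ]
}}

```text
clock: 23.35
eef_pos: [0.5117, 0.2435, 0.0265]
tool_rot: [0.694, 0.72, -0.002, -0.001]
ft_force: [-0.6, -0.2, -1.3]
grip_width: 0.0853
grasp_force: 0.0
```

{"method": "drive_tool", "body": {
  "increments": [
    [[0,0,30],[0,0,0],1],
    [[0,0,40],[0,0,0],1],
    [[0,0,40],[0,0,0],1],
    [[0,-30,0],[0,0,1],1],
    [[0,-35,0],[0,0,1],1],
    [[0,-35,0],[0,0,1],1],
    [[0,-35,0],[0,0,1],1],
    [[0,-35,0],[0,0,1],1]
  ]
}}

```text
clock: 24.02
eef_pos: [0.5132, 0.0729, 0.1391]
tool_rot: [0.661, 0.75, 0.0, 0.0]
ft_force: [0.7, 0.5, 0.4]
grip_width: 0.0852
grasp_force: 0.0
```

{"method": "drive_tool", "body": {
  "increments": [
    [[0,-35,0],[0,0,1],1],
    [[0,-35,0],[0,0,1],1],
    [[0,-35,0],[0,0,1],1],
    [[0,-35,0],[0,0,1],1],
    [[0,-35,0],[0,0,1],1],
    [[0,-35,0],[0,0,1],1],
    [[0,-35,0],[0,0,1],1],
    [[0,-35,0],[0,0,1],1]
  ]
}}

```text
clock: 24.68
eef_pos: [0.5131, -0.2075, 0.139]
tool_rot: [0.607, 0.795, 0.0, 0.0]
ft_force: [1.4, -1.1, 0.5]
grip_width: 0.0853
grasp_force: 0.0
```

{"method": "drive_tool", "body": {
  "increments": [
    [[1,-35,0],[0,0,1],1],
    [[1,-35,0],[0,0,1],1],
    [[1,-30,0],[0,0,1],1],
    [[0,0,0],[0,0,0],1],
    [[0,0,0],[0,0,0],1],
    [[0,0,0],[0,0,0],1]
  ]
}}

```text
clock: 25.18
eef_pos: [0.516, -0.3054, 0.1382]
tool_rot: [0.587, 0.81, 0.0, -0.0]
ft_force: [0.3, 0.4, 0.3]
grip_width: 0.0854
grasp_force: 0.0
```

Run:
```python
from look import *
state()
look('small_tin',(.513,.2435),('side','scene'))
look('movement',(.518,-.31))
c=camera('wrist');save(c,'w5')
```

```text
t 25.18 [ 0.516  -0.3054  0.1382] ang 18.1 w 0.0854 F [0.3 0.4 0.3] tilt [ 0. -0.]
small_tin scene 0.56 [0.517  0.2432] 0.21
movement side 0.93 [ 0.5178 -0.3097] 0.063
movement scene 0.76 [ 0.5194 -0.3106] 0.149
```

View pics/w5.png

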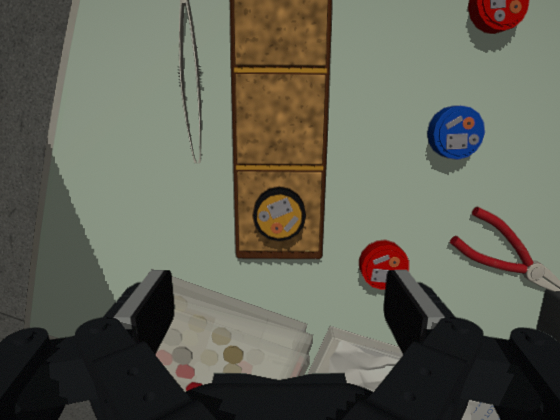

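The black and brass movement is at (279,213). A red look-alike sits close by at (384,265), so I'll descend with the gripper at 0.75.

Run:
```python
from look import *
c=camera('wrist'); print(pt(c,279,213,.028)); print(pt(c,384,262,.015))
```

```text
[ 0.51621724 -0.30731916  0.028     ]
[ 0.61066088 -0.32344612  0.015     ]
```

{"method": "drive_tool", "body": {
  "increments": [
    [[1.5,-3.5,-30],[0,0,0],0.75],
    [[0,0,-30],[0,0,0],0.75],
    [[0,0,-30],[0,0,0],0.75],
    [[0,0,-20],[0,0,0],0.75],
    [[0,0,-11],[0,0,0],0.75],
    [[0,0,0],[0,0,0],0.75],
    [[0,0,0],[0,0,0],0.25],
    [[0,0,0],[0,0,0],0.25]
  ]
}}

```text
clock: 26.45
eef_pos: [0.519, -0.31, 0.0187]
tool_rot: [0.587, 0.81, 0.0, 0.001]
ft_force: [0.6, 0.8, 0.1]
grip_width: 0.0408
grasp_force: 0.0
```

{"method": "drive_tool", "body": {
  "increments": [
    [[0,0,0],[0,0,0],0.25],
    [[0,0,0],[0,0,0],0.25],
    [[0,0,0],[0,0,0],0.25],
    [[0,0,0],[0,0,0],0.25],
    [[0,0,0],[0,0,0],0.25]
  ]
}}

```text
clock: 26.87
eef_pos: [0.5194, -0.3102, 0.0193]
tool_rot: [0.587, 0.81, 0.0, 0.002]
ft_force: [-0.4, 0.2, 6.1]
grip_width: 0.0355
grasp_force: 60.3
```

{"method": "drive_tool", "body": {
  "increments": [
    [[0,0,10],[0,0,0],0.25],
    [[0,0,20],[0,0,0],0.25],
    [[0,0,30],[0,0,0],0.25],
    [[0,0,30],[0,0,0],0.25],
    [[0,15,5],[0,0,0],0.25],
    [[-0.5,32,0],[0,0,-0.85],0.25],
    [[-0.5,32,0],[0,0,-0.85],0.25],
    [[-0.5,32,0],[0,0,-0.85],0.25]
  ]
}}

```text
clock: 27.53
eef_pos: [0.5159, -0.1971, 0.1126]
tool_rot: [0.605, 0.796, 0.0, 0.0]
ft_force: [0.6, 0.6, -0.6]
grip_width: 0.0359
grasp_force: 59.9
```

{"method": "drive_tool", "body": {
  "increments": [
    [[-0.5,32,0],[0,0,-0.85],0.25],
    [[-0.5,32,0],[0,0,-0.85],0.25],
    [[-0.5,32,0],[0,0,-0.85],0.25],
    [[-0.5,32,0],[0,0,-0.85],0.25],
    [[-0.5,32,0],[0,0,-0.85],0.25],
    [[-0.5,32,0],[0,0,-0.85],0.25],
    [[-0.5,32,0],[0,0,-0.85],0.25],
    [[-0.5,32,0],[0,0,-0.85],0.25]
  ]
}}

```text
clock: 28.2
eef_pos: [0.5116, 0.0595, 0.1124]
tool_rot: [0.651, 0.759, 0.0, 0.0]
ft_force: [-0.1, -0.2, -0.1]
grip_width: 0.0358
grasp_force: 59.9
```

{"method": "drive_tool", "body": {
  "increments": [
    [[-0.5,32,0],[0,0,-0.85],0.25],
    [[-0.5,32,0],[0,0,-0.85],0.25],
    [[-0.5,32,0],[0,0,-0.85],0.25],
    [[-0.5,32,0],[0,0,-0.85],0.25],
    [[-0.5,32,0],[0,0,-0.85],0.25],
    [[-0.5,32,0],[0,0,-0.85],0.25],
    [[-0.5,32,0],[0,0,-0.85],0.25],
    [[-0.5,32,0],[0,0,-0.85],0.25]
  ]
}}

```text
clock: 28.87
eef_pos: [0.5074, 0.3154, 0.1123]
tool_rot: [0.695, 0.719, -0.0, -0.0]
ft_force: [1.0, -0.4, -0.2]
grip_width: 0.0359
grasp_force: 59.9
```

{"method": "drive_tool", "body": {
  "increments": [
    [[0,0,0],[0,0,0],0.25],
    [[0,0,0],[0,0,0],0.25],
    [[0,0,0],[0,0,0],0.25]
  ]
}}

```text
clock: 29.12
eef_pos: [0.5076, 0.3135, 0.1118]
tool_rot: [0.694, 0.72, -0.001, 0.0]
ft_force: [-0.7, 0.5, -0.5]
grip_width: 0.0356
grasp_force: 59.9
```

Run:
```python
from look import *
state()
look('movement',(.5105,.3135),('wrist','side'),tol=.09,P=S['movement']+[0,0,.094])
look('small_tin',(.513,.2435),('side','scene'))
c=camera('wrist');save(c,'w6')
```

```text
t 29.12 [0.5076 0.3135 0.1118] ang 2.1 w 0.0356 F [-0.7  0.5 -0.5] tilt [-0.001  0.   ]
movement wrist 0.92 [0.5063 0.3148] 0.124
small_tin side 0.51 [0.5135 0.2542] 0.317
small_tin scene 0.65 [0.5173 0.2445] 0.137
```

View pics/w6.png

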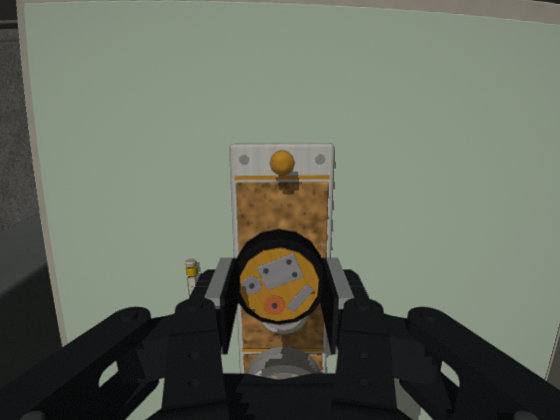

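The movement (281,277) is held level over the first place, with the knob ahead at (282,162). I'll lower it.

{"method": "drive_tool", "body": {
  "increments": [
    [[1.5,0,-30],[0,0,0],0.25],
    [[0,0,-30],[0,0,0],0.25],
    [[0,0,-20],[0,0,0],0.25],
    [[0,0,-9],[0,0,0],0.25],
    [[0,0,-2],[0,0,0],0.25],
    [[0,0,0],[0,0,0],0.25],
    [[0,0,0],[0,0,0],0.25]
  ]
}}

```text
clock: 30.15
eef_pos: [0.5107, 0.3142, 0.0219]
tool_rot: [0.695, 0.719, 0.001, 0.0]
ft_force: [0.2, -0.6, -0.9]
grip_width: 0.0358
grasp_force: 66.6
```

{"method": "drive_tool", "body": {
  "increments": [
    [[0,0,-2.5],[0,0,0],0.25],
    [[0,0,0],[0,0,0],0.25],
    [[0,0,0],[0,0,0],1],
    [[0,0,0],[0,0,0],1],
    [[0,0,0],[0,0,0],1],
    [[0,0,0],[0,0,0],1],
    [[0,0,0],[0,0,0],1],
    [[0,0,10],[0,0,0],1]
  ]
}}

```text
clock: 30.82
eef_pos: [0.5083, 0.3129, 0.0269]
tool_rot: [0.694, 0.719, -0.002, -0.001]
ft_force: [-0.5, 0.1, -0.6]
grip_width: 0.0852
grasp_force: 0.0
```

{"method": "drive_tool", "body": {
  "increments": [
    [[0,0,30],[0,0,0],1],
    [[0,0,40],[0,0,0],1],
    [[0,0,40],[0,0,0],1],
    [[-20,-5,40],[0,0,0],1],
    [[-30,-20,40],[0,0,0],1],
    [[-40,-20,0],[0,0,0],1],
    [[-20,-20,0],[0,0,0],1]
  ]
}}

```text
clock: 31.4
eef_pos: [0.4095, 0.2553, 0.2099]
tool_rot: [0.694, 0.72, 0.003, 0.0]
ft_force: [-1.8, -0.3, -0.1]
grip_width: 0.0858
grasp_force: 0.0
```

{"method": "drive_tool", "body": {
  "increments": [
    [[0,0,0],[0,0,0],1],
    [[0,0,0],[0,0,0],1],
    [[0,0,0],[0,0,0],1]
  ]
}}

```text
clock: 31.65
eef_pos: [0.4114, 0.2554, 0.2075]
tool_rot: [0.695, 0.719, 0.001, 0.0]
ft_force: [-0.1, 0.2, -0.6]
grip_width: 0.0856
grasp_force: 0.0
```

Run:
```python
from look import *
state()
for q,p in (('movement',(.5105,.3135)),('small_tin',(.513,.2435)),('large_tin',(.516,.1735)),('medium_tin',(.5185,.1035))): look(q,p)
c=camera('wrist');save(c,'w7')
img=cv2.imread('pics/w7.png')
for y in(.105,.035,-.035,-.105):
    u=proj(c,place(np.array([[0,y,.013]]),[.5143,.2087,.0385]))[0]; cv2.drawMarker(img,tuple(int(t) for t in u),(255,0,255),0,9)
cv2.imwrite('pics/w7o.png',img)
```

```text
t 31.65 [0.4114 0.2554 0.2075] ang 2.0 w 0.0856 F [-0.1  0.2 -0.6] tilt [0.001 0.   ]
movement wrist 0.62 [0.5086 0.3145] 0.071
movement scene 0.66 [0.5124 0.3145] 0.084
small_tin wrist 0.88 [0.5126 0.2441] 0.074
small_tin side 0.66 [0.5128 0.2518] 0.26
small_tin scene 0.64 [0.5166 0.2445] 0.075
large_tin wrist 0.87 [0.5148 0.1748] 0.286
large_tin side 0.62 [0.5163 0.1774] 0.094
large_tin scene 0.79 [0.5203 0.1765] 0.049
medium_tin wrist 0.6 [0.5165 0.1022] 0.192
medium_tin side 0.78 [0.5195 0.1056] 0.059
medium_tin scene 0.65 [0.5222 0.1039] 0.097
```

View pics/w7o.png

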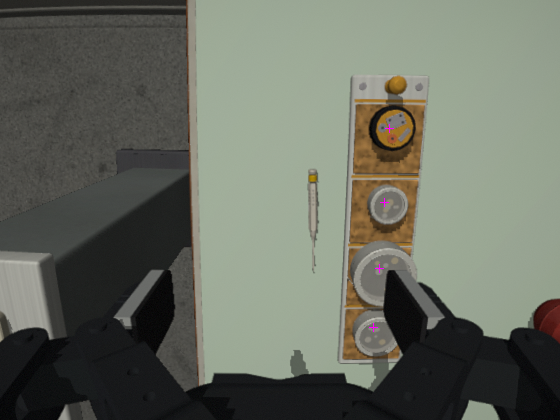

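The visible dividers suggest the rack's origin ("mid-row") isn't the middle of its body. I'll check using the gold dividers, the knob and the rack ends.

Run:
```python
from look import *
c=camera('wrist')
for n,u,v,z in (('end+',391,76,.01),('knobtop',397,84,.031),('line140',389,101,.012),('line70',385,176.5,.012),('line0',382,246,.012),('line-70',372,308.5,.012),('end-',370,362,.005),('L140',356,100,.012),('R140',424,101,.012),('L0',349,245,.012),('R0',414,246,.012),):
    print(n,np.round(pt(c,u,v,z),4))
a=c['image'][60:380,330:440,::-1]; cv2.imwrite('pics/z.png',cv2.resize(a,(275,800)[:1]+(600,) if 0 else (206,600),interpolation=cv2.INTER_CUBIC))
```

```text
end+ [0.5073 0.3602 0.01  ]
knobtop [0.5069 0.3518 0.031 ]
line140 [0.5071 0.3383 0.012 ]
line70 [0.5109 0.2688 0.012 ]
line0 [0.516 0.198 0.012]
line-70 [0.5139 0.1265 0.012 ]
end- [0.5222 0.0521 0.005 ]
L140 [0.4768 0.3377 0.012 ]
R140 [0.5396 0.34   0.012 ]
L0 [0.4824 0.1981 0.012 ]
R0 [0.549 0.199 0.012]
```

View pics/z.png

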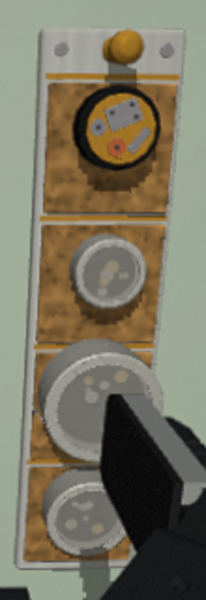

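The dividers and knob agree: the origin is at y≈0.1985, because the rack body is off-centre. All four therefore stand about 10–11 mm too far toward the knob. I'll shift each by −10.5 mm in y, medium first.

{"method": "drive_tool", "body": {
  "increments": [
    [[21.5,-30.4,-20],[0,0,0],1],
    [[21.5,-30.4,-20],[0,0,0],1],
    [[21.5,-30.4,-20],[0,0,0],1],
    [[21.5,-30.4,-20],[0,0,0],1],
    [[21.5,-30.4,-20],[0,0,0],1],
    [[0,0,0],[0,0,0],1],
    [[0,0,0],[0,0,0],1],
    [[0,0,0],[0,0,0],1]
  ]
}}

```text
clock: 33.62
eef_pos: [0.5166, 0.1052, 0.1079]
tool_rot: [0.695, 0.719, -0.0, -0.0]
ft_force: [-0.1, 0.3, 0.8]
grip_width: 0.0854
grasp_force: 0.0
```

{"method": "drive_tool", "body": {
  "increments": [
    [[1.5,-1,-30],[0,0,0],1],
    [[0,0,-30],[0,0,0],1],
    [[0,0,-20],[0,0,0],1],
    [[0,0,-10],[0,0,0],1],
    [[0,0,0],[0,0,0],1],
    [[0,0,0],[0,0,0],0.4],
    [[0,0,0],[0,0,0],0.4],
    [[0,0,0],[0,0,0],0.4]
  ]
}}

```text
clock: 34.28
eef_pos: [0.5198, 0.1048, 0.0198]
tool_rot: [0.694, 0.72, 0.002, 0.001]
ft_force: [0.0, -0.1, 0.0]
grip_width: 0.0515
grasp_force: 0.0
```

{"method": "drive_tool", "body": {
  "increments": [
    [[0,0,0],[0,0,0],0.4],
    [[0,0,0],[0,0,0],0.4],
    [[0,0,0],[0,0,0],0.4],
    [[0,0,0],[0,0,0],0.4]
  ]
}}

```text
clock: 34.62
eef_pos: [0.5196, 0.1047, 0.0204]
tool_rot: [0.694, 0.72, 0.002, 0.001]
ft_force: [-2.5, 0.4, 7.1]
grip_width: 0.0419
grasp_force: 59.6
```

{"method": "drive_tool", "body": {
  "increments": [
    [[0,0,8],[0,0,0],0.4],
    [[0,0,0],[0,0,0],0.4],
    [[0,-5,0],[0,0,0],0.4],
    [[0.5,-5.5,0],[0,0,0],0.4],
    [[0,0,0],[0,0,0],0.4],
    [[0,0,0],[0,0,0],0.4],
    [[0,0,-5],[0,0,0],0.4],
    [[0,0,-3],[0,0,0],0.4]
  ]
}}

```text
clock: 35.28
eef_pos: [0.5195, 0.0936, 0.02]
tool_rot: [0.695, 0.719, 0.001, 0.001]
ft_force: [-11.3, -3.1, 41.5]
grip_width: 0.0418
grasp_force: 68.7
```

{"method": "drive_tool", "body": {
  "increments": [
    [[0,0,0],[0,0,0],0.4],
    [[0,0,0],[0,0,0],0.4],
    [[0,0,0],[0,0,0],0.4]
  ]
}}

```text
clock: 35.53
eef_pos: [0.5194, 0.0936, 0.0203]
tool_rot: [0.695, 0.719, 0.001, 0.001]
ft_force: [-5.0, -1.9, 18.5]
grip_width: 0.0417
grasp_force: 65.0
```

{"method": "drive_tool", "body": {
  "increments": [
    [[0,0,0],[0,0,0],1],
    [[0,0,0],[0,0,0],1],
    [[0,0,0],[0,0,0],1],
    [[0,0,0],[0,0,0],1],
    [[0,0,0],[0,0,0],1],
    [[0,0,30],[0,0,0],1],
    [[0,0,30],[0,0,0],1],
    [[0,0,20],[0,0,0],1]
  ]
}}

```text
clock: 36.2
eef_pos: [0.5193, 0.0938, 0.0995]
tool_rot: [0.694, 0.72, 0.0, 0.0]
ft_force: [1.0, 0.9, 0.2]
grip_width: 0.0854
grasp_force: 0.0
```

{"method": "drive_tool", "body": {
  "increments": [
    [[-1,27,0],[0,0,0],1],
    [[-1,27,0],[0,0,0],1],
    [[-1,27,0],[0,0,0],1],
    [[0,0,0],[0,0,0],1],
    [[0,0,0],[0,0,0],1],
    [[0,0,0],[0,0,0],1]
  ]
}}

```text
clock: 36.7
eef_pos: [0.5153, 0.1744, 0.0974]
tool_rot: [0.694, 0.72, -0.001, -0.0]
ft_force: [1.2, -0.1, -0.2]
grip_width: 0.0854
grasp_force: 0.0
```

Run:
```python
from look import *
state()
look('large_tin',(.516,.1745),('wrist',)); look('medium_tin',(.519,.0935),('side','scene'))
```

```text
t 36.7 [0.5153 0.1744 0.0974] ang 2.1 w 0.0854 F [ 1.2 -0.1 -0.2] tilt [-0.001 -0.   ]
large_tin wrist 0.71 [0.5154 0.1748] 0.047
medium_tin side 0.72 [0.5199 0.0932] 0.07
medium_tin scene 0.55 [0.5221 0.0908] 0.102
```

{"method": "drive_tool", "body": {
  "increments": [
    [[0,0,-30],[0,0,0],1],
    [[0,0,-25],[0,0,0],1],
    [[0,0,-15],[0,0,0],1],
    [[0,0,-8],[0,0,0],1],
    [[0,0,0],[0,0,0],1],
    [[0,0,0],[0,0,0],0.5],
    [[0,0,0],[0,0,0],0.5],
    [[0,0,0],[0,0,0],0.5]
  ]
}}

```text
clock: 37.67
eef_pos: [0.5172, 0.175, 0.0222]
tool_rot: [0.695, 0.719, 0.001, 0.001]
ft_force: [-2.0, -1.5, 5.7]
grip_width: 0.0555
grasp_force: 62.3
```

{"method": "drive_tool", "body": {
  "increments": [
    [[0,0,0],[0,0,0],0.5],
    [[0,0,0],[0,0,0],0.5],
    [[0,0,0],[0,0,0],0.5],
    [[0,0,8],[0,0,0],0.5],
    [[0,0,0],[0,0,0],0.5],
    [[0,-5,0],[0,0,0],0.5],
    [[0.5,-6,0],[0,0,0],0.5],
    [[0,0,0],[0,0,0],0.5]
  ]
}}

```text
clock: 38.33
eef_pos: [0.5161, 0.1624, 0.0278]
tool_rot: [0.695, 0.719, -0.0, 0.0]
ft_force: [-0.9, -0.3, -0.7]
grip_width: 0.0545
grasp_force: 63.2
```

{"method": "drive_tool", "body": {
  "increments": [
    [[0,0,0],[0,0,0],0.5],
    [[0,0,-4],[0,0,0],0.5],
    [[0,0,-2],[0,0,0],0.5],
    [[0,0,0],[0,0,0],0.5],
    [[0,0,0],[0,0,0],0.5]
  ]
}}

```text
clock: 38.75
eef_pos: [0.5165, 0.1637, 0.0225]
tool_rot: [0.694, 0.72, 0.0, 0.0]
ft_force: [-2.1, -1.6, 4.8]
grip_width: 0.0549
grasp_force: 66.2
```

Now release it and go to the small tin (0.513, 0.2445).

{"method": "drive_tool", "body": {
  "increments": [
    [[0,0,0],[0,0,0],1],
    [[0,0,0],[0,0,0],1],
    [[0,0,0],[0,0,0],1],
    [[0,0,0],[0,0,0],1],
    [[0,0,0],[0,0,0],1],
    [[0,0,30],[0,0,0],1],
    [[0,0,30],[0,0,0],1],
    [[0,0,20],[0,0,0],1]
  ]
}}

```text
clock: 39.42
eef_pos: [0.5169, 0.1639, 0.1038]
tool_rot: [0.694, 0.72, 0.001, 0.0]
ft_force: [0.7, 0.9, -0.1]
grip_width: 0.0859
grasp_force: 0.0
```

{"method": "drive_tool", "body": {
  "increments": [
    [[-1,27,0],[0,0,0],1],
    [[-1,27,0],[0,0,0],1],
    [[-1,27,0],[0,0,0],1],
    [[0,0,0],[0,0,0],1],
    [[0,0,0],[0,0,0],1],
    [[0,0,0],[0,0,0],1]
  ]
}}

```text
clock: 39.92
eef_pos: [0.5128, 0.2443, 0.1015]
tool_rot: [0.694, 0.72, -0.001, 0.0]
ft_force: [-0.3, 0.3, 0.5]
grip_width: 0.0856
grasp_force: 0.0
```

Run:
```python
from look import *
state()
look('small_tin',(.513,.2445),('wrist',)); look('large_tin',(.516,.1635),('side','scene'))
```

```text
t 39.92 [0.5128 0.2443 0.1015] ang 2.0 w 0.0856 F [-0.3  0.3  0.5] tilt [-0.001  0.   ]
small_tin wrist 0.55 [0.5126 0.2446] 0.033
large_tin side 0.64 [0.5161 0.1683] 0.098
large_tin scene 0.57 [0.5181 0.164 ] 0.13
```

{"method": "drive_tool", "body": {
  "increments": [
    [[0,0,-30],[0,0,0],1],
    [[0,0,-28],[0,0,0],1],
    [[0,0,-16],[0,0,0],1],
    [[0,0,-9],[0,0,0],1],
    [[0,0,0],[0,0,0],1],
    [[0,0,0],[0,0,0],0.2],
    [[0,0,0],[0,0,0],0.2],
    [[0,0,0],[0,0,0],0.2]
  ]
}}

```text
clock: 40.88
eef_pos: [0.5146, 0.2452, 0.0206]
tool_rot: [0.695, 0.719, 0.002, 0.001]
ft_force: [0.6, -0.5, -0.5]
grip_width: 0.0516
grasp_force: 0.0
```

{"method": "drive_tool", "body": {
  "increments": [
    [[0,0,0],[0,0,0],0.2],
    [[0,0,0],[0,0,0],0.2],
    [[0,0,0],[0,0,0],0.2],
    [[0,0,0],[0,0,0],0.2],
    [[0,0,8],[0,0,0],0.2],
    [[0,0,0],[0,0,0],0.2],
    [[0,-5,0],[0,0,0],0.2],
    [[0,-6,0],[0,0,0],0.2]
  ]
}}

```text
clock: 41.55
eef_pos: [0.5133, 0.2336, 0.0271]
tool_rot: [0.694, 0.72, 0.0, 0.0]
ft_force: [-0.4, 0.7, -0.5]
grip_width: 0.0293
grasp_force: 59.2
```

{"method": "drive_tool", "body": {
  "increments": [
    [[0,0,0],[0,0,0],0.2],
    [[0,0,0],[0,0,0],0.2],
    [[0,0,-4],[0,0,0],0.2],
    [[0,0,-2],[0,0,0],0.2],
    [[0,0,0],[0,0,0],0.2],
    [[0,0,0],[0,0,0],0.2]
  ]
}}

```text
clock: 42.05
eef_pos: [0.5133, 0.2335, 0.0208]
tool_rot: [0.694, 0.719, -0.0, 0.0]
ft_force: [-0.6, -1.5, 1.5]
grip_width: 0.0289
grasp_force: 59.8
```

Now release it and go to the movement (0.5095, 0.3145).

{"method": "drive_tool", "body": {
  "increments": [
    [[0,0,0],[0,0,0],1],
    [[0,0,0],[0,0,0],1],
    [[0,0,0],[0,0,0],1],
    [[0,0,0],[0,0,0],1],
    [[0,0,0],[0,0,0],1],
    [[0,0,30],[0,0,0],1],
    [[0,0,30],[0,0,0],1],
    [[0,0,20],[0,0,0],1]
  ]
}}

```text
clock: 42.72
eef_pos: [0.5139, 0.234, 0.103]
tool_rot: [0.694, 0.72, 0.001, 0.0]
ft_force: [1.4, 0.1, -0.0]
grip_width: 0.0853
grasp_force: 0.0
```

{"method": "drive_tool", "body": {
  "increments": [
    [[-1,27,0],[0,0,0],1],
    [[-1,27,0],[0,0,0],1],
    [[-1,27,0],[0,0,0],1],
    [[0,0,0],[0,0,0],1],
    [[0,0,0],[0,0,0],1],
    [[0,0,0],[0,0,0],1]
  ]
}}

```text
clock: 43.22
eef_pos: [0.5099, 0.3143, 0.1005]
tool_rot: [0.694, 0.72, -0.001, 0.0]
ft_force: [-0.3, 0.1, -0.2]
grip_width: 0.0851
grasp_force: 0.0
```

Run:
```python
from look import *
state()
look('movement',(.51,.3145),('wrist',)); look('small_tin',(.513,.2335),('side','scene'))
```

```text
t 43.22 [0.5099 0.3143 0.1005] ang 2.0 w 0.0851 F [-0.3  0.1 -0.2] tilt [-0.001  0.   ]
movement wrist 0.96 [0.5095 0.3152] 0.071
small_tin side 0.58 [0.5135 0.2425] 0.336
small_tin scene 0.72 [0.5163 0.233 ] 0.077
```

{"method": "drive_tool", "body": {
  "increments": [
    [[0,0,-30],[0,0,0],1],
    [[0,0,-28],[0,0,0],1],
    [[0,0,-16],[0,0,0],1],
    [[0,0,-8],[0,0,0],1],
    [[0,0,0],[0,0,0],1],
    [[0,0,0],[0,0,0],0.25],
    [[0,0,0],[0,0,0],0.25],
    [[0,0,0],[0,0,0],0.25]
  ]
}}

```text
clock: 44.18
eef_pos: [0.5115, 0.3154, 0.0207]
tool_rot: [0.695, 0.719, 0.002, 0.0]
ft_force: [0.8, -0.6, 0.4]
grip_width: 0.0513
grasp_force: 0.0
```

{"method": "drive_tool", "body": {
  "increments": [
    [[0,0,0],[0,0,0],0.25],
    [[0,0,0],[0,0,0],0.25],
    [[0,0,0],[0,0,0],0.25],
    [[0,0,0],[0,0,0],0.25],
    [[0,0,8],[0,0,0],0.25],
    [[0,0,0],[0,0,0],0.25],
    [[0,-5,0],[0,0,0],0.25],
    [[0,-6,0],[0,0,0],0.25]
  ]
}}

```text
clock: 44.85
eef_pos: [0.5103, 0.3037, 0.0271]
tool_rot: [0.694, 0.72, 0.0, 0.0]
ft_force: [-0.3, -0.9, 0.3]
grip_width: 0.0349
grasp_force: 59.8
```

{"method": "drive_tool", "body": {
  "increments": [
    [[0,0,0],[0,0,0],0.25],
    [[0,0,0],[0,0,0],0.25],
    [[0,0,-4],[0,0,0],0.25],
    [[0,0,-2],[0,0,0],0.25],
    [[0,0,0],[0,0,0],0.25],
    [[0,0,0],[0,0,0],0.25]
  ]
}}

```text
clock: 45.35
eef_pos: [0.5103, 0.3036, 0.021]
tool_rot: [0.694, 0.719, -0.0, 0.0]
ft_force: [0.1, -0.7, 2.8]
grip_width: 0.0354
grasp_force: 60.1
```

{"method": "drive_tool", "body": {
  "increments": [
    [[0,0,0],[0,0,0],1],
    [[0,0,0],[0,0,0],1],
    [[0,0,0],[0,0,0],1],
    [[0,0,0],[0,0,0],1],
    [[0,0,0],[0,0,0],1],
    [[0,0,30],[0,0,0],1],
    [[0,0,40],[0,0,0],1],
    [[0,0,40],[0,0,0],1]
  ]
}}

```text
clock: 46.02
eef_pos: [0.509, 0.3029, 0.1306]
tool_rot: [0.694, 0.72, -0.002, -0.001]
ft_force: [1.0, -0.2, 0.8]
grip_width: 0.0852
grasp_force: 0.0
```

{"method": "drive_tool", "body": {
  "increments": [
    [[-20,-5,40],[0,0,0],1],
    [[-40,-20,40],[0,0,0],1],
    [[-40,-20,30],[0,0,0],1],
    [[-30,0,0],[0,0,0],1],
    [[0,0,0],[0,0,0],1],
    [[0,0,0],[0,0,0],1],
    [[0,0,0],[0,0,0],1]
  ]
}}

```text
clock: 46.6
eef_pos: [0.4034, 0.2699, 0.219]
tool_rot: [0.694, 0.72, 0.0, 0.0]
ft_force: [-1.3, 0.5, 0.5]
grip_width: 0.0858
grasp_force: 0.0
```

Run:
```python
from look import *
state()
for q,p in (('movement',(.5105,.3035)),('small_tin',(.513,.2335)),('large_tin',(.516,.1635)),('medium_tin',(.5185,.0935))): look(q,p,('wrist','scene'))
c=camera('wrist');save(c,'w8')
img=cv2.imread('pics/w8.png')
for y in(.14,.07,0,-.07):
  for x in(-.035,.035):
    u=proj(c,place(np.array([[x,y,.012]]),[.5147,.1985,.0385]))[0]; cv2.drawMarker(img,tuple(int(t) for t in u),(255,0,255),0,7)
cv2.imwrite('pics/w8o.png',cv2.resize(img[40:390,300:460],(274,600),interpolation=cv2.INTER_CUBIC))
```

```text
t 46.6 [0.4034 0.2699 0.219 ] ang 2.0 w 0.0858 F [-1.3  0.5  0.5] tilt [0. 0.]
movement wrist 0.69 [0.5091 0.3033] 0.071
movement scene 0.64 [0.5125 0.3046] 0.075
small_tin wrist 0.65 [0.5124 0.2324] 0.092
small_tin scene 0.71 [0.5168 0.2328] 0.11
large_tin wrist 0.92 [0.5123 0.1647] 0.446
large_tin scene 0.92 [0.5172 0.1616] 0.076
medium_tin wrist 0.82 [0.5181 0.0928] 0.061
medium_tin scene 0.74 [0.5239 0.0917] 0.1
```

View pics/w8o.png

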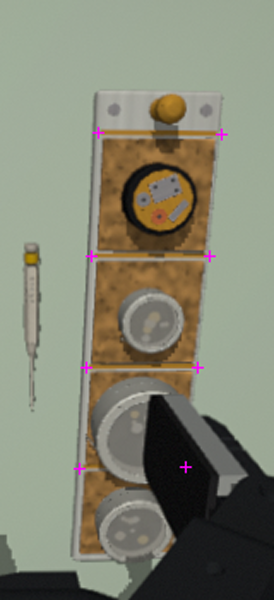

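The divider marks now coincide with the gold lines, and all four stand centred on their pads. From the knob the order is movement (160,200), small (150,320), large (140,435), medium (135,525). I'm handing in.

```bash
python3 -c "
from workcell import job_done; print(job_done())"
```

```text
the job is handed in; nothing more can be done
None
```

I handed the job in at 46.6 s with all four upright on the aluminium rack, in the order movement, small, large, medium from the knob; my last measurements put each within about 6 mm of its pad's centre. No verdict came back.

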